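# Slide the hot soup pot onto its ring and set it to simmer

## Task

The tall soup pot, hot from the boil, stands on the small ring of the two-ring glass hob but belongs on the large one: taking it only by its black side handles, slide it across the glass, never lifted or tipped, until its base fills the large printed circle evenly all round and its handles point left and right along the hob, and let go. Then switch that ring on: press its child-safe knob down to unlock it and turn it clockwise from off to the first dot. Leave the other knob off and everything else on the worktop where it is.

Things in the scene. Friction and masses are not known exactly. Their poses are not given: they have to be found in the camera images.
- cooker: Plug-in two-ring hob, black glass, steel control strip, fixed: 280 deep (its x) x 500 long (y) x 45 mm high. Origin: centre of its underside; z up, x away from the robot, y to the left. Glass level at z 45 mm; rings centred at x +48, y +-125 mm. Knobs on the strip near the robot, at x -108, y +-40 mm: the left knob serves the ring on the left, the right knob the ring on the right.
- ring_large: The large cooking ring: light grey circle printed on the glass, line centred on 78.5 mm radius, 3 mm wide, so that the 150 mm pot base just fits inside it. Origin: its centre, on the glass. A flush print. On the left of the hob in some starts, on the right in others.
- ring_small: The small cooking ring, a light grey circle printed on the glass, 112 mm across; origin: its centre, on the glass. The pot starts about here.
- pot: Tall steel soup pot with lid, 150 mm across (rim 156), loose, 0.64 to 1 kg. Origin: centre of its base; z up; y through its two side handles. Wall 170 mm high, lid knob to 213 mm. The pot and its hot metal (pot_shell) move as one. The rim stands 78 mm above the handles: a gripper coming straight down on a handle may strike the wall, so lean it away from the pot, about 35 degrees.
- pot_shell: The hot metal of the pot: wall, base, lid and lid knob, all one piece with the pot; same origin and axes as the pot. Not to be touched.
- pot_handle_a (a point): Middle of the short black stub handle at the pot's +y: 97 mm from the axis, 92 mm above the base; axes as the pot's. The stub is level, 30 mm wide (pot x), 14 mm thick (z), and reaches from 83 to 109 mm from the axis; its steel bracket, 38 mm wide, ends at 86 mm. Grip it across the 30 mm.
- pot_handle_b (a point): The same stub handle at the pot's -y: 97 mm from the axis, 92 mm above the base; same sizes and axes.
- knob_left_grip (a point): Middle of the left knob's grip bar, 24 mm above the glass: black bar, white pointer, 36 mm long, 13 mm wide, 20 mm tall (10 mm above and below this point) on a round flange, 39 mm across, whose top is 10 mm below this point. At off the bar lies along the hob's x; it turns with the knob.
- knob_right_grip (a point): The same for the right knob.
- knob_left (a joint): Turn of the left knob in rad: 0 off, positive clockwise from above, end 3.8. Round dots beside it at 1.2, 2.4, 3.6, growing; first = smallest = 1.2 (69 degrees). Child-safe: blocked at about 0.13 unless held pressed 5 mm down (spring 2 N at first, 6.5 N at 5 mm, bottom 6 mm at 7.5 N); past 0.8 no pressing needed. Light friction; stays where left and rises when let go.
- knob_right (a joint): The same for the right knob.
- pepper: pepper shaker, glass with grey cap, 44 mm wide, 90 mm tall; bystander, loose. Origin: centre of its underside.
- salt: salt shaker, glass with grey cap, 44 mm wide, 90 mm tall; bystander, loose. Origin: centre of its underside.
- saucer: plain off-white saucer, 125 mm across, 19 mm tall; bystander, loose. Origin: centre of its underside.
- cup: light blue espresso cup with a handle, 60 x 90 x 52 mm; bystander, loose. Origin: centre of its underside.
- tin: round food tin with a pale printed wrap, 58 mm wide, 72 mm tall; bystander, loose. Origin: centre of its underside.

How it is judged (in metres and radians):
On the way, in this order (a step that is already met when the one before it is completed fails the run):
1. the pot stands on the large ring, handles along the hob, released (horizontal distance between pot and ring_large below 0.006 m and angle between the y axis of pot and the y axis of cooker, either way round below 0.17 rad and z of pot in the frame of cooker between 0.042 and 0.048 m and angle between pot's own z axis and vertical below 0.03 rad and contact force between the fingers and pot below 0.1 N and linear speed of pot below 0.01 m/s), for 0.3 s.
2. the knob of the large ring is at the first dot (((y of ring_large in the frame of cooker above 0 m and value of joint knob_left between 1.05 and 1.35 rad and value of joint knob_right below 0.2 rad) or (y of ring_large in the frame of cooker below 0 m and value of joint knob_right between 1.05 and 1.35 rad and value of joint knob_left below 0.2 rad))), for 0.2 s.
At the end, for the whole second after the job is handed in: Pot upright on the glass, its axis within 6 mm of the large ring's centre, its handle line within 0.17 rad (10 degrees) of the hob's length, at rest and released; the knob of the large ring at 1.2 +- 0.15 rad, the other knob off (below 0.2 rad) (all of step 1 and ((y of ring_large in the frame of cooker above 0 m and value of joint knob_left between 1.05 and 1.35 rad and value of joint knob_right below 0.2 rad) or (y of ring_large in the frame of cooker below 0 m and value of joint knob_right between 1.05 and 1.35 rad and value of joint knob_left below 0.2 rad))); the robot touches nothing.
It fails at once if the pot is lifted (base more than 5 mm above the glass) or tipped (more than 0.08 rad) (z of pot in the frame of cooker above 0.05 m or angle between pot's own z axis and vertical above 0.08 rad).
It fails at once if the robot touches the hot metal of the pot (more than 2 N) (contact force between any of the fingers, the arm and pot_shell above 2 N).
It fails at once if the other ring is switched on ((y of ring_large in the frame of cooker above 0 m and value of joint knob_right above 0.4 rad) or (y of ring_large in the frame of cooker below 0 m and value of joint knob_left above 0.4 rad)).
It fails at once if a bystander is pushed about (more than 20 mm) (distance of any of pepper, salt, saucer, cup, tin from where it was at the start of the episode above 0.02 m).
It also fails if it takes over 54 s, if anything falls off the work surface, if the arm or the gripper's body presses on something with over 40 N, if the wrist force passes 120 N, or if a joint passes its speed limit or range.

## Robot

A 6-joint arm with a two-finger parallel gripper is mounted at the origin on a cart in front of the work surface, level with it; the furniture and walls round the work are solid. World frame = base frame: x ahead of the robot, y to its left, z up, the work surface at z = 0. Lengths are in mm, angles in rad, forces in N, time in s.
With the tool pointing down it reaches from about 325 to 775 mm from the base axis. Payload 5.5 kg.
Tool frame: the origin (TCP) lies on the front face of the gripper's body, between the roots of the fingers; the fingertips stand bot.finger_overhang ahead of it and the grasp point (between the pads) lies 61 mm ahead of it (bot.finger_overhang is the distance from the TCP to the fingertips, in mm); z points along the fingers, y is the line along which they close (so a half turn about z gives the same grasp; the last joint's range is limited). The gripper opens to 88 mm and grips with 3 to 60 N. Pads are 20 mm wide; open, the fingers measure 115 mm over their backs; the gripper's body (75 mm by 178 mm) begins 61 mm behind the grasp point.
Start: joints at [1.146, 0.091, 1.231, -0, 1.82, -0.057], TCP at [215.744, 559.886, 302.631] pointing down, gripper open.
Joint ranges: [-2.87, 2.87], [-0.86, 2.18], [0.17, 2.46], [-1.51, 4.65], [0.06, 2.69], [-2.65, 2.65]. Speed limits (rad/s): [2.57, 2.57, 3.01, 3.14, 3.14, 3.14].

## Interface

Orientations are given as [roll, pitch, yaw] about the fixed x, y, z axes, in that order (R = Rz(yaw) Ry(pitch) Rx(roll)).
In Python, from bench import bot, snapshot, camera_info gives the robot as it stands. The module is installed in compiled form; this text tells all that it offers.
- The arm moves only by the shell command python3 -m pendant 'ROWS' [FORCE]. ROWS is JSON, a list of rows, each a list of 7 numbers: the opening, from -1 (shut) to 1 (fully open), then the shift along the tool's x, y, z in units of 250 mm (1.0 is 250 mm), then the turn, a rotation vector about the tool's x, y, z in units of pi rad (1.0 is pi rad). In form: [[grip, dx, dy, dz, ax, ay, az], ...]. A call has 1 to 12 rows; each row is the pose to reach, as a shift and turn from the pose commanded when the call began, along the tool's axes at that moment, turning the shorter way round; what a row does not reach only later rows make up. A row lasts 1/8 s, in which the tool goes at most 62.5 mm and 10.7 degrees, less where a joint would pass 70% of its speed; a pose out of reach is approached as far as the arm can. A call with a number of a shift or a turn outside -1 to 1 is refused whole. A call with a gripper value outside its range is refused whole. The fingers move at their own pace and stop on an object; FORCE is the grip in N (left out, the last holds). Time passes only in rows, so rows that repeat a pose let the fingers close. It gives the time, the measured TCP pose, the force, the opening and the grip force at its end, in the units of the state.
- bot.get_state(): the state, without advancing time (a new reading comes with each control period).
- snapshot(name): name is "scene" or "top" or "wrist"; returns the picture (420x560x3 uint8, red, green, blue); there is no depth.
- camera_info(name): a dict with "K" (3x3 intrinsics, pixels), "world_to_cam" (4x4, takes a point from world to camera coordinates). Camera axes: x right, y up, looking along -z (the intrinsics and any distortion apply to the point x, -y, -z); pixel columns grow to the right and rows downward; lengths in mm; the calibration is good to about 2 mm. A picture is of the moment at which its call begins: read the wrist's pose just before it. camera_info takes no time and is no camera call; for the wrist camera it gives the pose at the moment of the call.
- bot.finish_job(): hands the job in; it is judged then, once.
The state is a dict: "clock": time; "qpos": joint angles; "qd": joint speeds; "tau": joint torques, N m; "eef_pos": TCP position; "orientation": TCP orientation; "contact_force": force on the tool from outside, world axes, zero at the start; "torque": the same for the moment, N m; "grip_width": finger opening in mm; "gripper_force": force on a finger pad.
Only numpy, scipy, OpenCV 4.12 (cv2) and the standard library are available. Lean on these libraries where they do the work, as an engineer would, in place of code of your own. Each camera call takes 0.05 s, during which the arm holds its last target. There are 200 camera calls.

## Working session

There is one attempt and no reset: what is moved stays moved. The work goes in short steps, Python scripts to look and compute and a shell command to move; the robot and the scene stay as the last step left them, time stands still between calls to the robot, and variables do not carry over. Pictures are saved under pics/ and viewed, at most 10 in all, crops included, and the job is handed in when it is done.

```bash
mkdir -p pics; python3 - <<'E'
from bench import bot,snapshot,camera_info
import cv2,numpy as np
for n in("scene","top"):
    cv2.imwrite(f"pics/{n}0.png",snapshot(n)[:,:,::-1]); c=camera_info(n); print(n,c)
print(bot.get_state(),bot.finger_overhang)
E
```

```text
scene {'K': array([[508.24089843,   0.        , 288.1845762 ],
       [  0.        , 508.24089843, 214.34103694],
       [  0.        ,   0.        ,   1.        ]]), 'world_to_cam': array([[ 6.41185426e-01, -7.67342727e-01, -8.14794196e-03,
        -3.68568131e+02],
       [ 3.73970768e-01,  3.03180106e-01,  8.76485988e-01,
        -2.87650686e+02],
       [-6.70094855e-01, -5.65037134e-01,  4.81358414e-01,
        -1.14875539e+03],
       [ 0.00000000e+00,  0.00000000e+00,  0.00000000e+00,
         1.00000000e+00]])}
top {'K': array([[483.39493608,   0.        , 270.09176728],
       [  0.        , 483.39493608, 215.21163171],
       [  0.        ,   0.        ,   1.        ]]), 'world_to_cam': array([[-3.79848993e-01, -9.24963998e-01,  1.25038006e-02,
         2.00732414e+02],
       [ 8.20867578e-01, -3.30806921e-01,  4.65556871e-01,
        -5.31240789e+02],
       [-4.26487001e-01,  1.87105273e-01,  8.84929632e-01,
        -1.54845081e+03],
       [ 0.00000000e+00,  0.00000000e+00,  0.00000000e+00,
         1.00000000e+00]])}
{'clock': 0.1, 'qpos': array([ 1.14628348e+00,  9.17433970e-02,  1.23172531e+00, -1.38325083e-05,
        1.81980367e+00, -5.66877389e-02]), 'qd': array([-0.00088002, -0.00075469, -0.00156658, -0.00175584,  0.00065382,
       -0.00070744]), 'tau': array([ 2.17586785e-03, -4.47857416e+01, -4.07569814e+01,  6.99772406e-02,
        2.84135429e-02, -1.08274571e-04]), 'eef_pos': array([215.69859964, 559.75331614, 301.6665685 ]), 'orientation': array([-3.13991487e+00, -8.17787031e-05,  2.77376408e+00]), 'contact_force': array([ 0.02162853, -0.54761527,  0.74213447]), 'torque': array([0.06322692, 0.03004406, 0.00629321]), 'gripper_force': 0.0, 'grip_width': 87.8619010751361} 80.0
```

View pics/scene0.png

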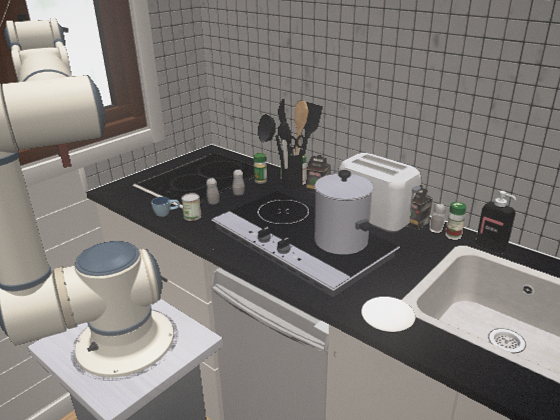

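View pics/top0.png

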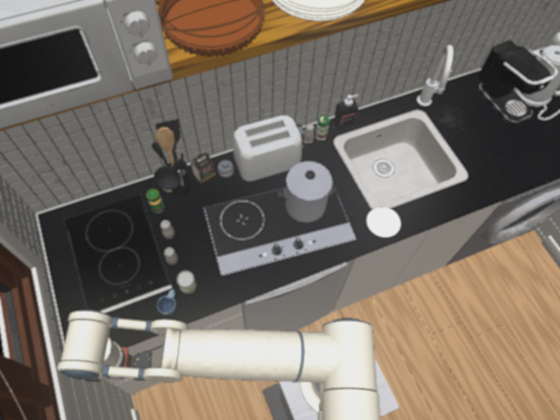

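Large ring is on the left (top view about 242,219; scene about 283,211). The pot stands on the right ring (top about 308,190; scene 342,215). The knobs are at (277,249) and (298,243) in the top view. I need close-ups for exact pixels.

```bash
python3 - <<'E'
import cv2
a=cv2.imread("pics/top0.png")[155:275,200:360]; cv2.imwrite("pics/topc.png",cv2.resize(a,None,fx=5,fy=5,interpolation=cv2.INTER_CUBIC))
a=cv2.imread("pics/scene0.png")[165:290,205:405]; cv2.imwrite("pics/scenec.png",cv2.resize(a,None,fx=4,fy=4,interpolation=cv2.INTER_CUBIC))
E
```

```text
(no output)
```

View pics/topc.png

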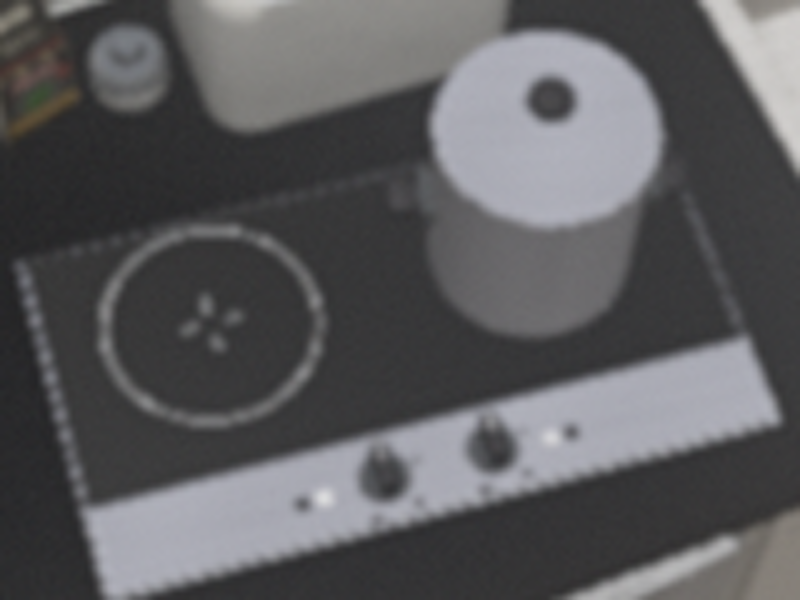

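View pics/scenec.png

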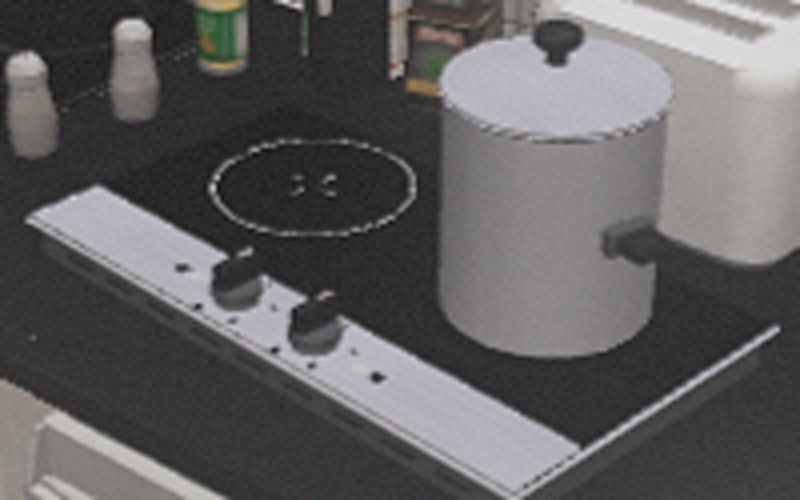

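```bash
cat > h.py <<'E'
import numpy as np,cv2
from scipy.optimize import least_squares
from scipy.spatial.transform import Rotation as R
def proj(c,P):
    P=np.atleast_2d(P); q=P@c["world_to_cam"][:3,:3].T+c["world_to_cam"][:3,3]
    q=q*[1,-1,-1]; q=q@c["K"].T; return q[:,:2]/q[:,2:]
def pose(p,L):  # p=x,y,z,yaw
    c,s=np.cos(p[3]),np.sin(p[3]); L=np.atleast_2d(L)
    return np.c_[p[0]+c*L[:,0]-s*L[:,1],p[1]+s*L[:,0]+c*L[:,1],p[2]+L[:,2]]
t=np.linspace(0,2*np.pi,721)
def circ(r,z=0,x=0,y=0): return np.c_[x+r*np.cos(t),y+r*np.sin(t),z+0*t]
def ext(q): return np.array([q[:,0].min(),q[:,0].max(),q[:,1].min(),q[:,1].max()])
def relmove(st_pos,st_R,pos,Rm):
    d=st_R.T@(np.array(pos)-st_pos)/250; w=R.from_matrix(st_R.T@Rm).as_rotvec()/np.pi
    return np.r_[d,w].round(4)
E
cat > fit.py <<'E'
from h import *; from bench import camera_info
T,S=camera_info("top"),camera_info("scene")
ft=lambda a:np.array(a)/5+[199.6,154.6]; fs=lambda a:np.array(a)/4+[204.6,164.6]
def rc(p):
    r=[]
    r+=list((proj(T,pose(p,[[140,250,45],[-140,250,45],[-140,-250,45],[-108,40,69],[-108,-40,69]][:3]))-ft([[18,262],[105,598],[780,423]])).ravel())
    r+=list((proj(S,pose(p,[[-140,250,45],[-140,-250,45],[140,-250,45]]))-fs([[28,220],[515,497],[778,328]])).ravel())
    r+=list(ext(proj(T,pose(p,circ(78.5,45,48,125))))-[102/5+199.6,322/5+199.6,228/5+154.6,427/5+154.6])
    r+=list(ext(proj(S,pose(p,circ(78.5,45,48,125))))-[211/4+204.6,415/4+204.6,140/4+164.6,236/4+164.6])
    return r
a=least_squares(rc,[550,0,0,0]); print("cooker",a.x.round(3),np.round(a.fun,1))
def rp(p):
    r=list(ext(proj(T,pose(p,circ(78,170))))-[430/5+199.6,664/5+199.6,30/5+154.6,227/5+154.6])
    r+=list(ext(proj(S,pose(p,circ(78,170))))[:2]-[440/4+204.6,672/4+204.6])
    r+=[ext(proj(T,pose(p,circ(75,0))))[3]-(337/5+154.6), ext(proj(S,pose(p,circ(75,0))))[3]-(357/4+164.6)]
    r+=list((proj(T,pose(p,[[0,97,92]]))-ft([402,195])).ravel())
    r+=list((proj(S,pose(p,[[0,-105,92]]))-fs([655,244])).ravel())
    return r
b=least_squares(rp,list(pose(a.x,[[48,-125,45]])[0])+[a.x[3]]); print("pot",b.x.round(3),np.round(b.fun,1))
c=a.x[3]; d=b.x[:2]-a.x[:2]; print("pot in cooker",np.cos(c)*d[0]+np.sin(c)*d[1],-np.sin(c)*d[0]+np.cos(c)*d[1],np.degrees(b.x[3]-c),b.x[2]-a.x[2])
print("ring",pose(a.x,[[48,125,45]]),"handles",pose(b.x,[[0,97,92],[0,-97,92]]),"knob",pose(a.x,[[-108,40,69]]))
E
python3 fit.py
```

```text
cooker [ 5.71882e+02 -4.95460e+01 -1.82700e+00 -1.05000e-01] [-0.4 -0.7 -0.1  0.5  0.5 -0.7 -1.4 -0.9 -0.4  0.8  0.9 -0.3  0.2 -0.8
  0.4 -1.2  0.4 -0.4  0.7  0.7]
pot [ 6.01715e+02 -1.70137e+02  5.05900e+01 -2.65000e-01] [ 0.5 -0.4 -0.3 -0.6 -0.8  0.3 -0.2 -0.1  0.   0.3 -0.   0.5]
pot in cooker 42.34008252234661 -116.78912446536091 -9.145003381975513 52.41727113067588
ring [[632.75144266  69.71854656  43.17256959]] handles [[ 627.10991408  -76.5203285   142.58984072]
 [ 576.32089217 -263.75407346  142.58984072]] knob [[468.68322168   1.58178068  67.17256959]]
```

```bash
cat >> h.py <<'E'
import json,os
def load():
    if not os.path.exists("cmd.json"): return np.array([215.744,559.886,302.631]),R.from_euler("xyz",[-3.13991487,0,2.77376408]).as_matrix()
    d=json.load(open("cmd.json")); return np.array(d[0]),np.array(d[1])
def save(p,M): json.dump([list(p),np.array(M).tolist()],open("cmd.json","w"))
def app(row,pM=None):   # row: 6 numbers typed
    p,M=pM or load(); r=np.array(row[-6:],float)
    return p+M@r[:3]*250, M@R.from_rotvec(r[3:]*np.pi).as_matrix()
def tool(yaw,lean):  # tool y along angle yaw; lean: z tips toward +tool x by lean (rad)
    y=np.array([np.cos(yaw),np.sin(yaw),0]); h=np.array([-y[1],y[0],0]); z=np.array([0,0,-np.cos(lean)])+np.sin(lean)*h
    return np.c_[np.cross(y,z),y,z]
def plan(*tg):
    p,M=load()
    for q,N in tg:
        r=relmove(p,M,q,N).round(3); print(r.tolist(), "rows>=",max(np.linalg.norm(r[:3])*4,np.linalg.norm(r[3:])*180/10.7).__round__(1))
        p,M=app(r,(p,M))
E
cat > s1.py <<'E'
from h import *
pot=[601.7,-170.1,45,-.265]; N=tool(pot[3],np.radians(35)); g=pose(pot,[[0,-102,93]])[0]
gr=g-68*N[:,2]; hov=gr-90*N[:,2]; print("grasp",gr,"hover",hov)
plan(((380,380,420),tool(.8,0)),((450,150,430),tool(.4,0)),((470,-70,420),tool(.1,0.2)),((520,-280,370),tool(-.2,.5)),(hov,N))
E
python3 s1.py
```

```text
grasp [ 564.76995569 -306.18112867  193.70233901] hover [ 551.24970707 -356.00101724  267.426023  ]
[-0.872, -0.436, -0.469, -0.0, 0.0, 0.128] rows>= 4.3
[-0.841, -0.466, -0.038, -0.0, 0.0, 0.128] rows>= 3.8
[-0.842, -0.268, 0.041, -0.01, 0.064, 0.095] rows>= 3.5
[-0.878, 0.116, 0.025, -0.033, 0.094, 0.09] rows>= 3.5
[-0.436, 0.183, 0.23, -0.011, 0.036, 0.018] rows>= 2.1
```

```bash
python3 -m pendant '[[1,-0.872,-0.436,-0.469,0,0,0.128],[1,-0.872,-0.436,-0.469,0,0,0.128],[1,-0.872,-0.436,-0.469,0,0,0.128],[1,-0.872,-0.436,-0.469,0,0,0.128],[1,-0.872,-0.436,-0.469,0,0,0.128],[1,-0.872,-0.436,-0.469,0,0,0.128],[1,-0.872,-0.436,-0.469,0,0,0.128],[1,-0.872,-0.436,-0.469,0,0,0.128]]' 
python3 -m pendant '[[1,-0.841,-0.466,-0.038,0,0,0.128],[1,-0.841,-0.466,-0.038,0,0,0.128],[1,-0.841,-0.466,-0.038,0,0,0.128],[1,-0.841,-0.466,-0.038,0,0,0.128],[1,-0.841,-0.466,-0.038,0,0,0.128],[1,-0.841,-0.466,-0.038,0,0,0.128],[1,-0.841,-0.466,-0.038,0,0,0.128]]'
python3 - <<'E'
from h import *
save(*app([-0.872,-0.436,-0.469,0,0,0.128]));save(*app([-0.841,-0.466,-0.038,0,0,0.128]));p,M=load();print(p,R.from_matrix(M).as_euler("xyz"))
E
```

```text
clock: 1.1
eef_pos: [379.0, 380.9, 418.5]
orientation: [-3.139, -0.0, 2.374]
contact_force: [0.2, 0.2, 0.1]
grip_width: 88.0
gripper_force: 0.0
clock: 1.98
eef_pos: [449.4, 151.3, 429.1]
orientation: [-3.141, -0.0, 1.972]
contact_force: [-0.6, -0.1, 0.9]
grip_width: 88.1
gripper_force: 0.0
[449.89526364 149.98944963 429.88162857] [-3.14042885e+00  1.20852239e-03  1.96951706e+00]
```

```bash
python3 -m pendant '[[1,-0.842,-0.268,0.041,-0.01,0.064,0.095],[1,-0.842,-0.268,0.041,-0.01,0.064,0.095],[1,-0.842,-0.268,0.041,-0.01,0.064,0.095],[1,-0.842,-0.268,0.041,-0.01,0.064,0.095],[1,-0.842,-0.268,0.041,-0.01,0.064,0.095],[1,-0.842,-0.268,0.041,-0.01,0.064,0.095],[1,-0.842,-0.268,0.041,-0.01,0.064,0.095]]' |head -3
python3 -m pendant '[[1,-0.878,0.116,0.025,-0.033,0.094,0.09],[1,-0.878,0.116,0.025,-0.033,0.094,0.09],[1,-0.878,0.116,0.025,-0.033,0.094,0.09],[1,-0.878,0.116,0.025,-0.033,0.094,0.09],[1,-0.878,0.116,0.025,-0.033,0.094,0.09],[1,-0.878,0.116,0.025,-0.033,0.094,0.09],[1,-0.878,0.116,0.025,-0.033,0.094,0.09]]' |head -3
python3 -m pendant '[[1,-0.436,0.183,0.23,-0.011,0.036,0.018],[1,-0.436,0.183,0.23,-0.011,0.036,0.018],[1,-0.436,0.183,0.23,-0.011,0.036,0.018],[1,-0.436,0.183,0.23,-0.011,0.036,0.018],[1,-0.436,0.183,0.23,-0.011,0.036,0.018],[1,-0.436,0.183,0.23,-0.011,0.036,0.018]]'
python3 - <<'E'
from h import *
from bench import bot,snapshot,camera_info
for r in ([-0.842,-0.268,0.041,-0.01,0.064,0.095],[-0.878,0.116,0.025,-0.033,0.094,0.09],[-0.436,0.183,0.23,-0.011,0.036,0.018]): save(*app(r))
p,M=load();print(p,R.from_matrix(M).as_euler("xyz"))
c=camera_info("wrist"); im=snapshot("wrist"); cv2.imwrite("pics/w1.png",im[:,:,::-1]); np.savez("w1.npz",K=c["K"],W=c["world_to_cam"])
pot=[601.7,-170.1,45,-.265]
print("pred handle",proj(c,pose(pot,[[x,y,99] for y in(-109,-86) for x in(-15,15)])).round(0).tolist(), bot.get_state()["qpos"])
E
```

```text
clock: 2.85
eef_pos: [469.8, -68.5, 419.5]
orientation: [3.14, -0.203, 1.673]
clock: 3.72
eef_pos: [520.1, -278.2, 370.5]
orientation: [3.138, -0.499, 1.374]
clock: 4.47
eef_pos: [551.5, -355.0, 269.4]
orientation: [3.136, -0.611, 1.308]
contact_force: [0.8, -0.6, 1.1]
grip_width: 87.9
gripper_force: 0.0
[ 551.1949753  -355.89638293  267.35947356] [ 3.14128942 -0.61211881  1.3038205 ]
pred handle [[257.0, 229.0], [296.0, 229.0], [258.0, 201.0], [296.0, 201.0]] [-0.82717741  0.41294823  1.00239029  0.56967302  2.01088796 -0.38904895]
```

View pics/w1.png

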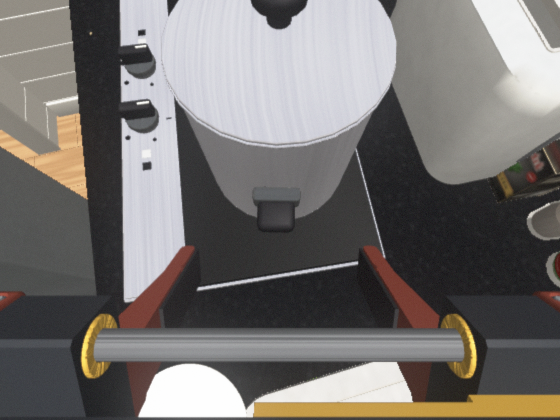

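Handle stub spans about (258–296, 201–230), exactly as predicted by the fit, and level with the gripper. Descending along the tool axis.

```bash
python3 -m pendant '[[1,0,0,0.12,0,0,0],[1,0,0,0.22,0,0,0],[1,0,0,0.3,0,0,0],[1,0,0,0.34,0,0,0],[1,0,0,0.36,0,0,0],[1,0,0,0.36,0,0,0],[1,0,0,0.36,0,0,0]]'
python3 - <<'E'
from h import *
from bench import bot,snapshot,camera_info
save(*app([0,0,.36,0,0,0])); print(load()[0])
c=camera_info("wrist"); cv2.imwrite("pics/w2.png",snapshot("wrist")[:,:,::-1])
pot=[601.7,-170.1,45,-.265]
print(proj(c,pose(pot,[[x,y,99] for y in(-109,-86) for x in(-15,15)])).round(0).tolist())
E
```

```text
clock: 5.4
eef_pos: [565.0, -306.3, 193.4]
orientation: [3.14, -0.613, 1.304]
contact_force: [0.2, -0.8, -0.5]
grip_width: 87.7
gripper_force: 0.0
[ 564.86432706 -306.02140245  193.70056273]
[[246.0, 290.0], [307.0, 290.0], [247.0, 244.0], [305.0, 244.0]]
```

View pics/w2.png

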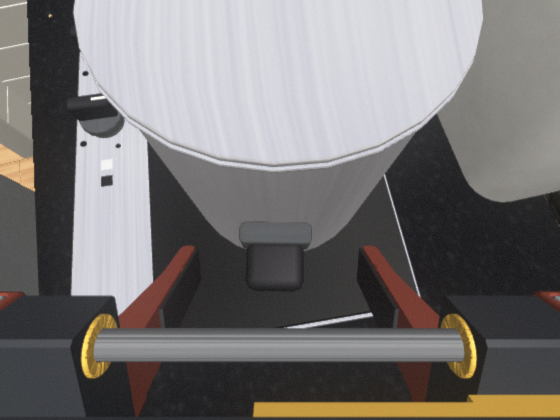

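Stub at (247–304, 244–290), centred between the fingers and matching the prediction. Closing.

```bash
python3 -m pendant '[[-0.2,0,0,0,0,0,0],[-0.3,0,0,0,0,0,0],[-0.4,0,0,0,0,0,0],[-0.5,0,0,0,0,0,0],[-0.6,0,0,0,0,0,0],[-0.7,0,0,0,0,0,0],[-0.7,0,0,0,0,0,0]]' 20
cat > s2.py <<'E'
from h import *
import sys
# slide: rotate pot+tool about pot axis and translate horizontally, from current cmd; args pot(x,y,yaw) target(x,y,yaw)
def slide(pot,tg,n):
    p,M=load(); rows=[]
    for k in range(1,n+1):
        f=k/n; d=(tg[2]-pot[2])*f; Z=R.from_euler("z",d).as_matrix(); c=np.array([pot[0],pot[1],0]); s=np.array([tg[0]-pot[0],tg[1]-pot[1],0])*f
        q=c+s+Z@(p-c); r=relmove(p,M,q,Z@M).round(3); rows.append(r)
        print(r.tolist(),np.round(app(r)[0],1))
a=[float(v) for v in sys.argv[1:]]
slide(a[:3],a[3:6],int(a[6]))
E
python3 s2.py 601.7 -170.1 -.265 632.7 69.7 -.105 10
```

```text
clock: 6.32
eef_pos: [564.8, -305.9, 192.5]
orientation: [-3.141, -0.614, 1.303]
contact_force: [-1.5, -0.3, 0.3]
grip_width: 30.2
gripper_force: 24.4
[0.078, -0.004, 0.055, 0.003, 0.0, -0.004] [ 570.2 -282.7  193.7]
[0.157, -0.009, 0.11, 0.006, 0.0, -0.008] [ 575.3 -259.2  193.7]
[0.236, -0.013, 0.166, 0.009, 0.0, -0.012] [ 580.8 -235.6  193.6]
[0.315, -0.017, 0.221, 0.012, 0.0, -0.017] [ 586.2 -212.1  193.7]
[0.394, -0.022, 0.276, 0.015, 0.0, -0.021] [ 591.3 -188.6  193.8]
[0.473, -0.026, 0.332, 0.018, 0.0, -0.025] [ 596.7 -165.   193.7]
[0.552, -0.031, 0.387, 0.02, 0.0, -0.029] [ 601.9 -141.4  193.8]
[0.631, -0.035, 0.443, 0.023, 0.0, -0.033] [ 607.3 -117.8  193.7]
[0.71, -0.039, 0.499, 0.026, 0.0, -0.038] [612.7 -94.2 193.6]
[0.79, -0.044, 0.555, 0.029, 0.0, -0.042] [618.  -70.3 193.6]
```

```bash
python3 -m pendant '[[-0.7,0.02,-0.001,0.014,0.001,0,-0.001],[-0.7,0.039,-0.002,0.0275,0.0015,0,-0.002],[-0.7,0.078,-0.004,0.055,0.003,0,-0.004],[-0.7,0.118,-0.0065,0.0825,0.0045,0,-0.006],[-0.7,0.157,-0.009,0.11,0.006,0,-0.008],[-0.7,0.197,-0.011,0.138,0.0075,0,-0.01],[-0.7,0.236,-0.013,0.166,0.009,0,-0.012],[-0.7,0.276,-0.015,0.1935,0.0105,0,-0.0145],[-0.7,0.315,-0.017,0.221,0.012,0,-0.017],[-0.7,0.394,-0.022,0.276,0.015,0,-0.021],[-0.7,0.394,-0.022,0.276,0.015,0,-0.021]]'
python3 - <<'E'
from h import *
save(*app([.394,-.022,.276,.015,0,-.021])); print(load()[0])
E
python3 s2.py 617.2 -50.2 -.185 632.7 69.7 -.105 10
```

```text
clock: 7.7
eef_pos: [591.6, -185.9, 192.4]
orientation: [-3.14, -0.616, 1.387]
contact_force: [0.8, 1.2, -2.5]
grip_width: 29.6
gripper_force: 24.0
[ 591.30691515 -188.57237579  193.82574718]
[0.04, 0.002, 0.028, 0.002, -0.0, -0.002] [ 594.1 -176.7  193.8]
[0.079, 0.003, 0.056, 0.003, -0.0, -0.004] [ 596.5 -164.9  193.7]
[0.119, 0.005, 0.083, 0.004, -0.0, -0.006] [ 599.2 -153.2  193.9]
[0.158, 0.007, 0.111, 0.006, -0.0, -0.008] [ 602.  -141.5  193.8]
[0.198, 0.009, 0.139, 0.007, -0.0, -0.01] [ 604.7 -129.6  193.8]
[0.238, 0.01, 0.167, 0.009, -0.0, -0.012] [ 607.2 -117.6  193.8]
[0.277, 0.012, 0.195, 0.01, -0.0, -0.015] [ 609.9 -105.9  193.7]
[0.317, 0.014, 0.223, 0.012, -0.0, -0.017] [612.7 -94.  193.7]
[0.357, 0.016, 0.25, 0.013, -0.0, -0.019] [615.4 -82.2 194. ]
[0.397, 0.017, 0.278, 0.015, -0.0, -0.021] [617.9 -70.3 194. ]
```

```bash
python3 -m pendant '[[-0.7,0.02,0.001,0.014,0.001,0,-0.001],[-0.7,0.04,0.002,0.028,0.002,0,-0.002],[-0.7,0.079,0.003,0.056,0.003,0,-0.004],[-0.7,0.119,0.005,0.084,0.004,0,-0.006],[-0.7,0.158,0.007,0.111,0.006,0,-0.008],[-0.7,0.198,0.009,0.139,0.007,0,-0.01],[-0.7,0.238,0.01,0.167,0.009,0,-0.012],[-0.7,0.277,0.012,0.195,0.01,0,-0.015],[-0.7,0.317,0.014,0.223,0.012,0,-0.017],[-0.7,0.357,0.016,0.251,0.013,0,-0.019],[-0.7,0.397,0.017,0.279,0.015,0,-0.021],[-0.7,0.397,0.017,0.279,0.015,0,-0.021]]'
python3 -m pendant '[[-0.7,0,0,0,0,0,0],[-0.7,0,0,0,0,0,0],[-0.7,0,0,0,0,0,0]]'
python3 - <<'E'
from h import *
from bench import bot,snapshot,camera_info
save(*app([.397,.017,.279,.015,0,-.021])); print(load()[0])
for n,(x,y,w,h,s) in dict(top=(210,145,140,110,5),scene=(230,150,160,130,5)).items():
    im=snapshot(n)[:,:,::-1]; cv2.imwrite(f"pics/{n}1.png",im)
    if n=="top": A=cv2.resize(im[y:y+h,x:x+w],None,fx=5,fy=5,interpolation=cv2.INTER_CUBIC); cv2.imwrite("pics/topc1.png",A)
    else: cv2.imwrite("pics/scenec1.png",cv2.resize(im[160:280,225:385],None,fx=5,fy=5,interpolation=cv2.INTER_CUBIC))
E
```

```text
clock: 9.2
eef_pos: [618.1, -68.2, 192.7]
orientation: [-3.14, -0.615, 1.467]
contact_force: [0.5, 2.8, -5.0]
grip_width: 30.0
gripper_force: 24.1
clock: 9.57
eef_pos: [617.8, -70.0, 192.7]
orientation: [-3.14, -0.614, 1.465]
contact_force: [-0.4, 1.6, -5.3]
grip_width: 29.5
gripper_force: 24.1
[617.92620004 -70.14476967 193.7684789 ]
```

View pics/topc1.png

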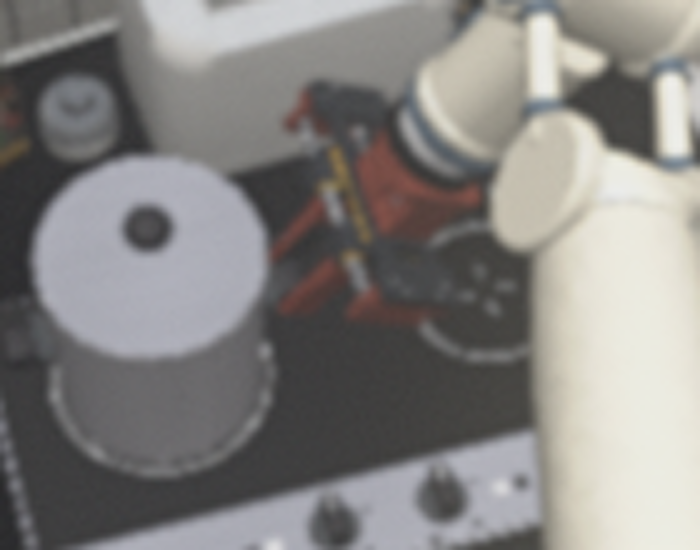

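View pics/scenec1.png

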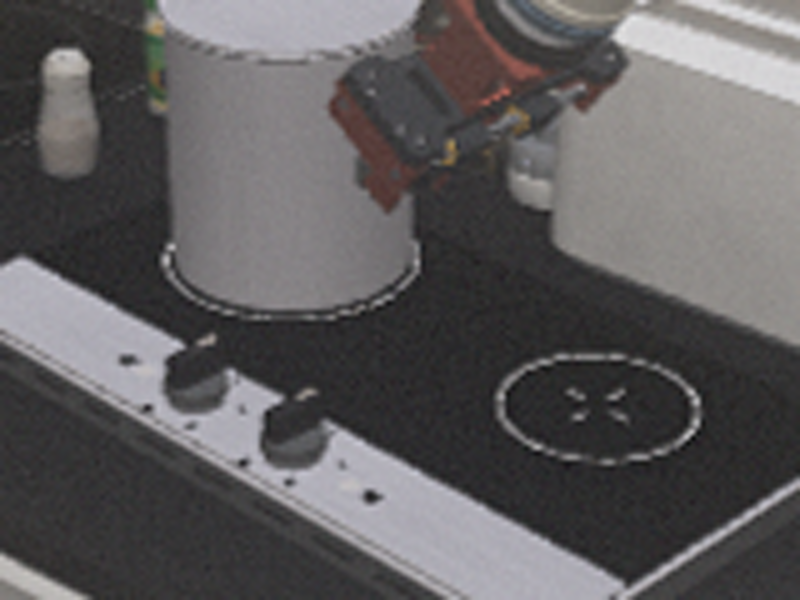

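Scene view: ring line shows evenly, left gap 162→170, right 412→420. Top view: a thin crescent shows round the near side, about even (52/65 on the left, 463/475 at the bottom). Next I'll check this numerically.

```bash
cat > fit2.py <<'E'
from h import *; from bench import camera_info
T,S=camera_info("top"),camera_info("scene")
tx=lambda u:u/5+209.6; ty=lambda v:v/5+144.6; sx=lambda u:u/5+224.6; sy=lambda v:v/5+159.6
def rp(p):
    p=[p[0],p[1],46,0]
    r=list(ext(proj(T,pose(p,circ(78,170))))-[tx(33),tx(268),ty(155),ty(357)])
    r+=[ext(proj(T,pose(p,circ(75,0))))[3]-ty(465), ext(proj(S,pose(p,circ(75,0))))[3]-sy(311)]
    r+=list(ext(proj(S,pose(p,circ(75,0))))[:2]-[sx(171),sx(413)])
    return r
b=least_squares(rp,[630,70]); print("pot",b.x.round(1),np.round(b.fun,1))
def rr(p):
    p=[p[0],p[1],45,0]
    r=list(ext(proj(T,pose(p,circ(78.5))))-[102/5+199.6,322/5+199.6,228/5+154.6,427/5+154.6])
    r+=list(ext(proj(S,pose(p,circ(78.5))))-[211/4+204.6,415/4+204.6,140/4+164.6,236/4+164.6])
    return r
a=least_squares(rr,[630,70]); print("ring",a.x.round(1),np.round(a.fun,1))
print("handle a px (top)",proj(T,pose([*b.x,45,-.105],[[0,97,92]])),"seen",tx(22),ty(330))
# radial profiles along ground from ring centre, visible sides
for n,c in(("top",T),("scene",S)):
    im=cv2.imread(f"pics/{n}1.png",0).astype(np.float32)
    rs=np.arange(66,88,1.)
    for deg in range(0,360,20):
        q=np.radians(deg); P=np.c_[a.x[0]+rs*np.cos(q),a.x[1]+rs*np.sin(q),0*rs+45]; u=proj(c,P).astype(np.float32)
        v=cv2.remap(im,u[None,:,0],u[None,:,1],cv2.INTER_CUBIC)[0]
        print(n,deg,v.round().astype(int).tolist())
E
python3 fit2.py
```

```text
pot [633.8  70. ] [-0.1 -0.3 -0.1  0.  -0.3  0.9  0.2 -0.2]
ring [631.2  69.4] [ 0.4 -0.5  0.4 -1.1  0.1 -0.6  0.4  0.4]
handle a px (top) [[213.33136952 213.44962621]] seen 214.0 210.6
top 0 [173, 173, 173, 173, 173, 173, 173, 173, 173, 173, 173, 173, 173, 173, 173, 173, 173, 173, 173, 172, 171, 171]
top 20 [171, 171, 171, 171, 171, 171, 171, 171, 171, 170, 170, 170, 170, 171, 171, 171, 171, 171, 171, 171, 171, 171]
top 40 [164, 163, 162, 161, 159, 158, 155, 154, 154, 153, 150, 148, 146, 145, 141, 140, 140, 139, 137, 134, 131, 129]
top 60 [93, 93, 93, 94, 94, 94, 93, 92, 90, 88, 87, 86, 83, 82, 80, 78, 76, 74, 73, 72, 71, 70]
top 80 [93, 91, 90, 88, 89, 91, 93, 98, 105, 113, 121, 127, 130, 131, 129, 123, 115, 105, 94, 83, 73, 68]
top 100 [96, 95, 94, 92, 92, 93, 94, 96, 99, 103, 107, 110, 112, 111, 106, 100, 94, 87, 78, 71, 66, 62]
top 120 [100, 100, 101, 101, 103, 105, 108, 112, 117, 122, 127, 130, 131, 129, 124, 116, 108, 98, 89, 78, 69, 64]
top 140 [101, 100, 98, 96, 95, 94, 95, 97, 99, 101, 103, 105, 105, 103, 99, 94, 89, 82, 75, 70, 67, 64]
top 160 [110, 110, 110, 109, 109, 108
[... 2350 characters left out ...]
0, 65, 58, 52, 47, 42, 40, 40, 41, 42, 43, 43, 43, 44]
scene 240 [92, 80, 69, 59, 53, 52, 58, 72, 89, 105, 115, 117, 109, 94, 78, 62, 49, 41, 37, 36, 37, 39]
scene 260 [95, 86, 78, 68, 60, 50, 43, 43, 51, 64, 80, 95, 98, 87, 67, 45, 30, 24, 26, 33, 41, 47]
scene 280 [107, 98, 85, 70, 55, 45, 40, 46, 59, 76, 91, 101, 99, 86, 71, 55, 48, 45, 44, 44, 42, 42]
scene 300 [110, 109, 108, 109, 108, 99, 84, 68, 58, 60, 71, 84, 101, 118, 119, 102, 73, 44, 31, 34, 40, 41]
scene 320 [110, 110, 109, 108, 107, 107, 105, 103, 102, 101, 100, 99, 104, 118, 132, 131, 107, 76, 43, 26, 29, 40]
scene 340 [115, 113, 112, 112, 111, 111, 111, 110, 110, 110, 110, 110, 109, 108, 107, 107, 106, 106, 107, 106, 102, 95]
```

Pot sits about 2.5 mm too far from the camera (fit says +2.6, +0.6). I'll make a small correction, release, then back off along the tool axis.

```bash
python3 -m pendant '[[-0.7,-0.002,-0.004,-0.0007,0,0,0],[-0.7,-0.0041,-0.0084,-0.0014,0,0,0],[-0.7,-0.0041,-0.0084,-0.0014,0,0,0],[-0.7,-0.0041,-0.0084,-0.0014,0,0,0]]'
python3 -m pendant '[[-0.3,-0.0041,-0.0084,-0.0014,0,0,0],[0,-0.0041,-0.0084,-0.0014,0,0,0],[0.4,-0.0041,-0.0084,-0.0014,0,0,0],[0.6,-0.0041,-0.0084,-0.0014,0,0,0],[0.6,-0.0041,-0.0084,-0.0014,0,0,0],[0.6,-0.0041,-0.0084,-0.0014,0,0,0]]'
python3 - <<'E'
from h import *
save(*app([-.0041,-.0084,-.0014,0,0,0])); save(*app([-.0041,-.0084,-.0014,0,0,0])); print(load()[0])
E
```

```text
clock: 10.18
eef_pos: [616.0, -71.0, 193.0]
orientation: [3.142, -0.613, 1.465]
contact_force: [1.6, 0.4, -4.3]
grip_width: 29.9
gripper_force: 24.2
clock: 10.92
eef_pos: [613.6, -71.5, 192.4]
orientation: [-3.141, -0.614, 1.465]
contact_force: [0.0, -0.3, 0.3]
grip_width: 69.9
gripper_force: 0.0
[613.53068679 -71.77300128 193.16779178]
```

The second call repeated the shift while opening, so the result needs rechecking. Backing off first.

```bash
python3 -m pendant '[[1,0,0,-0.1,0,0,0],[1,0,0,-0.25,0,0,0],[1,0,0,-0.44,0,0,0],[1,0,0,-0.44,0,0,0],[1,0,0,-0.44,0,0,0],[1,0,0,-0.44,0,0,0]]'
cat > after.py <<'E'
from h import *
from bench import bot,snapshot,camera_info
import sys
tag=sys.argv[1]
T,S=camera_info("top"),camera_info("scene")
ims={n:np.mean([snapshot(n).astype(float) for _ in range(6)],0)[:,:,::-1] for n in("top","scene")}
for n in ims: cv2.imwrite(f"pics/{n}{tag}.png",ims[n])
rc=np.array([631.2,69.4]); rs=np.arange(60,92,.5)
for deg in range(140,310,10):
    q=np.radians(deg); P=np.c_[rc[0]+rs*np.cos(q),rc[1]+rs*np.sin(q),0*rs+45]
    u=proj(S,P).astype(np.float32); v=cv2.remap(cv2.cvtColor(ims["scene"].astype(np.float32),cv2.COLOR_BGR2GRAY),u[None,:,0],u[None,:,1],cv2.INTER_CUBIC)[0]
    k=np.where((rs>70)&(rs<84),v,0).argmax(); m=np.where((rs<rs[k])&(rs>rs[k]-12),v,999).argmin()
    e=np.where((rs<rs[m])&(v>(v[:m].max()+v[m])/2))[0]; print(deg,rs[k],rs[m],rs[e.max()] if len(e) else None)
a=ims["top"][145:255,200:340]; b=ims["scene"][130:240,240:340]
cv2.imwrite(f"pics/both{tag}.png",np.hstack([cv2.resize(a,(560,440),interpolation=cv2.INTER_CUBIC),cv2.resize(b[:, :],(400,440),interpolation=cv2.INTER_CUBIC)[:, :240]]))
cv2.imwrite(f"pics/c{tag}.png",np.vstack([cv2.resize(ims["top"][150:250,205:345],(420,300),interpolation=cv2.INTER_CUBIC),cv2.resize(ims["scene"][150:250,235:375],(420,300),interpolation=cv2.INTER_CUBIC)]))
E
python3 after.py 2
python3 - <<'E'
from h import *
save(*app([0,0,-.44,0,0,0])); print(load()[0])
E
```

```text
clock: 11.68
eef_pos: [606.8, -133.8, 280.4]
orientation: [-3.137, -0.615, 1.464]
contact_force: [-0.7, -0.0, -0.1]
grip_width: 87.6
gripper_force: 0.0
140 75.5 71.5 69.0
150 75.5 71.0 68.0
160 75.0 71.0 68.0
170 76.5 71.0 67.5
180 75.5 70.0 66.0
190 75.0 69.0 65.5
200 76.5 71.0 66.0
210 72.5 68.5 64.5
220 70.5 70.0 65.0
230 73.0 68.0 64.0
240 76.5 71.0 67.0
250 77.0 71.0 67.0
260 78.0 72.5 68.0
270 77.0 71.5 68.5
280 77.5 73.0 70.0
290 78.0 73.5 70.5
300 79.5 74.5 71.5
[ 607.00083289 -134.64721223  283.19109212][ WARN:0@4.639] global loadsave.cpp:1063 imwrite_ Unsupported depth image for selected encoder is fallbacked to CV_8U.
```

View pics/c2.png

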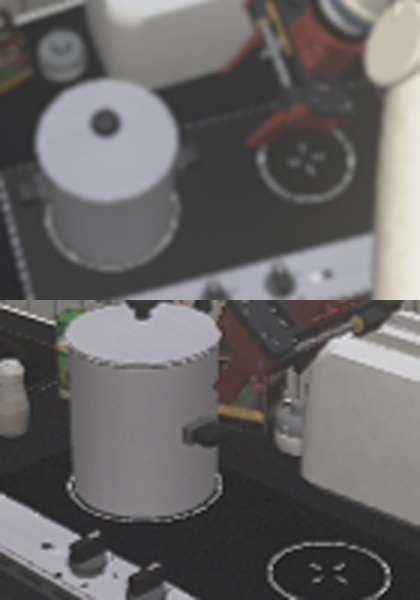

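The ring line shows all round the near side in both views. At these resolutions that isn't precise, so I'll measure the gap from the wrist camera.

```bash
cat > gap.py <<'E'
from h import *
from bench import bot,snapshot,camera_info
import sys
rc=np.array([631.2,69.4]); rs=np.arange(55,100,.25)
c=camera_info("wrist"); im=np.mean([snapshot("wrist").astype(np.float32) for _ in range(3)],0); cv2.imwrite(f"pics/w{sys.argv[1]}.png",im[:,:,::-1].astype(np.uint8))
W=c["world_to_cam"]; cen=-W[:3,:3].T@W[:3,3]; print("cam",cen.round(0),"dir",(-W[2,:3]).round(2))
g=cv2.cvtColor(im,cv2.COLOR_RGB2GRAY); out=[]
for deg in range(0,360,10):
    q=np.radians(deg); P=np.c_[rc[0]+rs*np.cos(q),rc[1]+rs*np.sin(q),0*rs+45]; u=proj(c,P).astype(np.float32)
    if (u<3).any() or (u[:,0]>556).any() or (u[:,1]>416).any(): continue
    d=cen[:2]-rc
    if np.dot(d/np.linalg.norm(d),[np.cos(q),np.sin(q)])<0.1: continue
    v=cv2.remap(g,u[None,:,0],u[None,:,1],cv2.INTER_CUBIC)[0]
    print(deg,v[40:140:4].round().astype(int).tolist(),"px/mm",round(np.linalg.norm(u[-1]-u[0])/45,2))
E
python3 gap.py 3
```

```text
cam [ 610. -115.  395.] dir [ 0.03  0.31 -0.95]
180 [132, 132, 132, 133, 132, 133, 133, 132, 131, 133, 133, 133, 116, 83, 55, 47, 47, 48, 48, 49, 50, 50, 50, 49, 49] px/mm 0.83
190 [132, 133, 132, 134, 134, 133, 133, 132, 128, 146, 206, 257, 222, 118, 53, 42, 46, 45, 46, 47, 46, 46, 47, 48, 48] px/mm 0.84
200 [134, 134, 133, 133, 133, 132, 132, 133, 121, 122, 212, 262, 226, 116, 48, 44, 43, 41, 41, 42, 43, 44, 45, 44, 44] px/mm 0.85
210 [134, 134, 135, 134, 134, 134, 134, 135, 117, 89, 179, 260, 244, 150, 60, 40, 41, 43, 41, 39, 40, 41, 40, 42, 41] px/mm 0.85
220 [133, 133, 134, 134, 135, 134, 134, 136, 117, 86, 160, 258, 240, 146, 48, 39, 37, 38, 39, 39, 41, 39, 39, 38, 40] px/mm 0.85
230 [134, 133, 132, 133, 133, 133, 133, 146, 120, 68, 145, 257, 254, 188, 73, 40, 37, 38, 37, 36, 38, 38, 38, 38, 37] px/mm 0.84
240 [132, 133, 132, 132, 132, 132, 134, 132, 102, 67, 99, 210, 265, 221, 107, 43, 36, 35, 35, 36, 37, 36, 35, 35, 35] px/mm 0.84
250 [67, 68, 65, 65, 65, 65, 64, 62, 62, 61, 59, 57, 54, 51, 48, 44, 38, 37, 34, 35, 36, 34, 34, 32, 34] px/mm 0.83
260 [77, 78, 78, 77, 78, 78, 78
[... 405 characters left out ...]
, 81, 35, 33, 31, 32, 33, 31, 32, 32] px/mm 0.84
300 [141, 141, 142, 141, 141, 142, 142, 143, 135, 108, 57, 37, 101, 218, 253, 215, 98, 45, 32, 33, 32, 32, 32, 31, 34] px/mm 0.85
310 [141, 142, 142, 143, 145, 144, 143, 144, 142, 125, 71, 40, 76, 210, 260, 240, 136, 47, 32, 34, 35, 35, 34, 32, 33] px/mm 0.85
320 [144, 144, 144, 144, 143, 142, 143, 143, 144, 136, 96, 48, 52, 137, 243, 261, 169, 55, 33, 35, 36, 33, 33, 34, 35] px/mm 0.85
330 [144, 144, 143, 143, 144, 144, 144, 144, 142, 142, 133, 82, 55, 124, 231, 274, 205, 85, 34, 33, 36, 36, 35, 35, 35] px/mm 0.85
340 [142, 142, 143, 143, 143, 144, 145, 143, 144, 145, 143, 128, 93, 92, 201, 262, 211, 97, 33, 37, 37, 36, 37, 38, 37] px/mm 0.84
```

Wrist-camera gaps are about 3–4.5 mm from pot edge to line centre all round, against 3.5 ideal, so the pot is centred within about 1 mm. On to the left knob.

```bash
python3 - <<'E'
from h import *
plan(((540,-130,320),tool(.2,.3)),((455,-60,310),tool(.85,0)),((468.7,1.6,230),tool(1.466,0)))
E
```

```text
[0.077, -0.269, -0.126, 0.043, -0.099, -0.088] rows>= 2.3
[0.315, -0.277, 0.14, 0.031, -0.092, -0.205] rows>= 3.8
[0.121, 0.222, 0.319, -0.0, -0.0, -0.196] rows>= 3.3
```

```bash
python3 -m pendant '[[1,0.077,-0.269,-0.126,0.043,-0.099,-0.088],[1,0.077,-0.269,-0.126,0.043,-0.099,-0.088],[1,0.077,-0.269,-0.126,0.043,-0.099,-0.088],[1,0.077,-0.269,-0.126,0.043,-0.099,-0.088],[1,0.077,-0.269,-0.126,0.043,-0.099,-0.088]]' | head -2
python3 -m pendant '[[1,0.315,-0.277,0.14,0.031,-0.092,-0.205],[1,0.315,-0.277,0.14,0.031,-0.092,-0.205],[1,0.315,-0.277,0.14,0.031,-0.092,-0.205],[1,0.315,-0.277,0.14,0.031,-0.092,-0.205],[1,0.315,-0.277,0.14,0.031,-0.092,-0.205],[1,0.315,-0.277,0.14,0.031,-0.092,-0.205],[1,0.315,-0.277,0.14,0.031,-0.092,-0.205]]' | head -2
python3 -m pendant '[[1,0.121,0.222,0.319,0,0,-0.196],[1,0.121,0.222,0.319,0,0,-0.196],[1,0.121,0.222,0.319,0,0,-0.196],[1,0.121,0.222,0.319,0,0,-0.196],[1,0.121,0.222,0.319,0,0,-0.196],[1,0.121,0.222,0.319,0,0,-0.196],[1,0.121,0.222,0.319,0,0,-0.196]]'
python3 - <<'E'
from h import *
from bench import bot,snapshot,camera_info
for r in([0.077,-0.269,-0.126,0.043,-0.099,-0.088],[0.315,-0.277,0.14,0.031,-0.092,-0.205],[0.121,0.222,0.319,0,0,-0.196]): save(*app(r))
p,M=load(); print(p,R.from_matrix(M).as_euler("xyz"),bot.get_state()["qpos"].round(2))
c=camera_info("wrist"); cv2.imwrite("pics/w4.png",snapshot("wrist")[:,:,::-1])
ck=[571.9,-49.5,0,-.105]
print("bar top",proj(c,pose(ck,[[-108+a,40+b,79] for a in(-18,18) for b in(-6.5,6.5)])).round(0).tolist())
print("flange z59 centre",proj(c,pose(ck,[[-108,40,59]])).round(0).tolist(),"handle b",proj(c,pose([633,69.5,45,-.105],[[0,-109,92]])).round(0))
E
```

```text
clock: 13.05
eef_pos: [539.9, -130.0, 318.7]
clock: 13.92
eef_pos: [455.1, -60.4, 308.7]
clock: 14.8
eef_pos: [468.9, 1.6, 229.4]
orientation: [3.141, -0.0, 3.036]
contact_force: [-0.8, 0.1, -0.2]
grip_width: 87.9
gripper_force: 0.0
[468.75505547   1.63651633 230.08917674] [-3.14063665e+00 -6.35095594e-04  3.03697598e+00] [-0.07 -0.27  1.7   0.    1.71 -1.53]
bar top [[268.0, 199.0], [285.0, 199.0], [268.0, 243.0], [285.0, 243.0]]
flange z59 centre [[277.0, 214.0]] handle b [[244. 449.]]
```

View pics/w4.png

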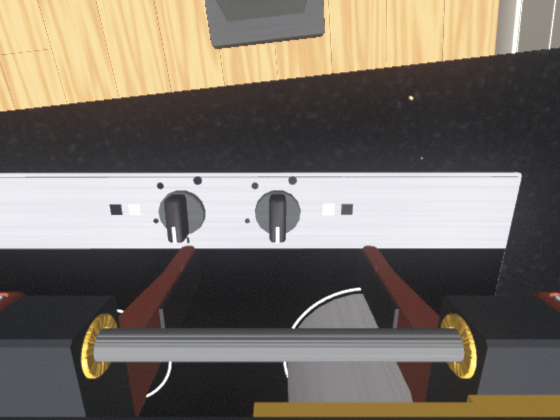

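Bar at (269–286, 195–243), exactly where predicted; pot arc visible at right confirms it is the left knob. Narrowing the fingers, then descending and gripping.

```bash
python3 -m pendant '[[-0.2,0,0,0.05,0,0,0],[-0.2,0,0,0.1,0,0,0],[-0.2,0,0,0.1,0,0,0],[-0.2,0,0,0.1,0,0,0],[-0.2,0,0,0.2,0,0,0],[-0.2,0,0,0.28,0,0,0],[-0.2,0,0,0.32,0,0,0],[-0.2,0,0,0.344,0,0,0],[-0.2,0,0,0.344,0,0,0],[-0.2,0,0,0.344,0,0,0]]'
python3 -m pendant '[[-0.5,0,0,0,0,0,0],[-0.8,0,0,0,0,0,0],[-1,0,0,0,0,0,0],[-1,0,0,0,0,0,0],[-1,0,0,0,0,0,0],[-1,0,0,0,0,0,0]]' 40
```

```text
clock: 16.1
eef_pos: [469.1, 1.8, 144.1]
orientation: [3.141, 0.001, 3.037]
contact_force: [0.6, 0.2, 0.2]
grip_width: 35.0
gripper_force: 0.0
clock: 16.85
eef_pos: [468.9, 1.0, 143.6]
orientation: [-3.14, 0.0, 3.036]
contact_force: [-0.0, -6.0, 1.8]
grip_width: 12.6
gripper_force: 40.0
```

```bash
python3 -m pendant '[[-1,0,0,0.008,0,0,0],[-1,0,0,0.016,0,0,0],[-1,0,0,0.024,0,0,0],[-1,0,0,0.024,0,0,0],[-1,0,0,0.024,0,0,0]]' 50
python3 -m pendant '[[-1,0,0,0,0,0,0.02],[-1,0,0,0,0,0,0.05],[-1,0,0,0,0,0,0.08],[-1,0,0,0,0,0,0.11],[-1,0,0,0,0,0,0.14],[-1,0,0,0,0,0,0.17],[-1,0,0,0,0,0,0.2],[-1,0,0,0,0,0,0.22],[-1,0,0,0,0,0,0.22]]'
python3 -c "
from bench import bot;print(bot.get_state()['torque'])"
```

```text
clock: 17.48
eef_pos: [468.9, 1.0, 138.5]
orientation: [-3.14, 0.001, 3.036]
contact_force: [-2.3, -5.8, 4.7]
grip_width: 12.7
gripper_force: 50.0
clock: 18.6
eef_pos: [468.7, 0.6, 138.5]
orientation: [-3.14, 0.001, 2.344]
contact_force: [-3.0, -7.5, 6.9]
grip_width: 12.4
gripper_force: 50.0
[-1.21419311  0.69192039 -0.00220545]
```

```bash
python3 -m pendant '[[-1,0,0,0,0,0,0.03],[-1,0,0,0,0,0,0.06],[-1,0,0,0,0,0,0.09],[-1,0,0,0,0,0,0.12],[-1,0,0,0,0,0,0.15],[-1,0,0,0,0,0,0.163],[-1,0,0,0,0,0,0.163],[-1,0,0,0,0,0,0.163]]'
python3 -m pendant '[[-1,0,0,-0.02,0,0,0],[-1,0,0,-0.02,0,0,0],[-0.7,0,0,-0.02,0,0,0],[-0.4,0,0,-0.02,0,0,0],[-0.2,0,0,-0.02,0,0,0],[-0.2,0,0,-0.02,0,0,0],[-0.2,0,0,-0.02,0,0,0]]'
```

```text
clock: 19.6
eef_pos: [468.5, 0.5, 138.4]
orientation: [-3.14, 0.002, 1.833]
contact_force: [-4.5, -6.9, 6.0]
grip_width: 12.5
gripper_force: 50.0
clock: 20.48
eef_pos: [468.8, 2.0, 142.3]
orientation: [3.142, -0.001, 1.834]
contact_force: [0.6, -0.2, 0.1]
grip_width: 35.6
gripper_force: 0.0
```

```bash
python3 -m pendant '[[-0.2,0,0,-0.06,0,0,0],[-0.2,0,0,-0.2,0,0,0],[-0.2,0,0,-0.4,0,0,0],[-0.2,0,0,-0.5,0,0,0],[-0.2,0,0,-0.5,0,0,0],[-0.2,0,0,-0.5,0,0,0]]'
python3 - <<'E'
from h import *
from bench import snapshot,camera_info
c=camera_info("wrist"); im=np.mean([snapshot("wrist").astype(np.float32) for _ in range(4)],0); cv2.imwrite("pics/w5.png",im[:,:,::-1].astype(np.uint8))
g=cv2.cvtColor(im,cv2.COLOR_RGB2GRAY)
# rectify knob-top plane z=79 to hob axes, +-20 mm, for both knobs
ck=[571.9,-49.5,0,-.105]
for ky in(40,-40):
    s=np.arange(-19,19.1,.25); X,Y=np.meshgrid(s,s,indexing="ij")
    u=proj(c,pose(ck,np.c_[-108+X.ravel(),ky+Y.ravel(),0*X.ravel()+79])).astype(np.float32).reshape(*X.shape,2)
    v=cv2.remap(g,u[...,0].copy(),u[...,1].copy(),cv2.INTER_CUBIC); m=(np.hypot(X,Y)<17)
    d=(v<35)&m   # dark bar
    w=(v>140)&(np.hypot(X,Y)<18)
    P=np.c_[X[d],Y[d]]; P=P-P.mean(0); a=np.linalg.svd(P,full_matrices=False)[2][0]
    print(ky,"bar",np.degrees(np.arctan2(-a[1],a[0]))%180,d.sum(),"pointer cw deg",np.degrees(np.arctan2(-Y[w].mean(),X[w].mean())) if w.any() else None,w.sum(),np.percentile(v[m],[5,25,50,75,95]),u.min((0,1)),u.max((0,1)))
E
python3 after.py 5 2>/dev/null
```

```text
clock: 21.22
eef_pos: [468.6, 1.7, 266.4]
orientation: [-3.14, -0.001, 1.834]
contact_force: [-1.0, 0.4, -1.1]
grip_width: 34.8
gripper_force: 0.0
140 75.5 71.5 69.0
150 75.5 71.0 68.0
160 75.0 71.0 67.5
170 76.5 71.0 67.5
180 75.5 70.0 66.0
190 75.0 69.0 65.0
200 76.5 71.0 66.0
210 72.5 68.5 64.5
220 70.5 70.0 65.5
230 73.0 68.0 64.0
240 76.5 71.0 67.0
250 78.0 71.0 67.0
260 78.0 72.5 68.0
270 77.0 72.0 68.5
280 77.5 72.5 70.0
290 78.0 73.5 70.5
300 79.5 74.5 71.5<stdin>:13: RuntimeWarning: Mean of empty slice.
  ret = um.true_divide(
Traceback (most recent call last):
IndexError: index 0 is out of bounds for axis 0 with size 0
```

```bash
python3 - <<'E'
from h import *
from bench import camera_info
c=camera_info("wrist"); g=cv2.imread("pics/w5.png",0).astype(np.float32); ck=[571.9,-49.5,0,-.105]
s=np.arange(-19,19.1,.25); X,Y=np.meshgrid(s,s,indexing="ij")
for ky in(40,-40):
    u=proj(c,pose(ck,np.c_[-108+X.ravel(),ky+Y.ravel(),0*X.ravel()+79])).astype(np.float32).reshape(*X.shape,2)
    v=cv2.remap(g,u[...,0].copy(),u[...,1].copy(),cv2.INTER_CUBIC); m=np.hypot(X,Y)<15
    print(ky,np.percentile(v[m],[2,10,25,50,75,90,98]).round(),u.min((0,1)),u.max((0,1)))
    d=m&(v<np.percentile(v[m],35)); P=np.c_[X[d],Y[d]]; S=np.cov(P.T); e,V=np.linalg.eigh(S); a=V[:,1]
    w=(np.hypot(X,Y)<16)&(v>150)
    print(" bar cw",(np.degrees(np.arctan2(-a[1],a[0]))%180).round(1),e.round(),"pointer cw",np.degrees(np.arctan2(-Y[w].mean(),X[w].mean())).round(1) if w.any() else None,w.sum())
E
```

```text
40 [ 66.  72.  82. 112. 123. 187. 248.] [249.07272 182.19957] [304.9863  235.77776]
 bar cw 67.3 [16. 63.] pointer cw 87.8 2010
-40 [ 45.  47.  48.  52.  77. 227. 247.] [221.0715  261.58517] [272.3315  307.72784]
 bar cw 109.2 [20. 84.] pointer cw 39.7 2108
```

```bash
python3 - <<'E'
from h import *
from bench import bot,camera_info
ck=[571.9,-49.5,0,-.105]; b={}
for n in("scene","top"):
    a=cv2.imread(f"pics/{n}2.png",0).astype(float); d=cv2.imread(f"pics/{n}5.png",0).astype(float)
    for ky in(40,-40):
        u=proj(camera_info(n),pose(ck,[[-108,ky,72]]))[0].round().astype(int); s=np.s_[u[1]-5:u[1]+6,u[0]-5:u[0]+6]
        b[n,ky]=abs(a[s]-d[s]).mean().round(1); 
print(b)
if min(b["scene",-40],b["top",-40])<6: print(bot.finish_job())
E
```

```text
{('scene', 40): np.float64(26.1), ('scene', -40): np.float64(1.5), ('top', 40): np.float64(15.9), ('top', -40): np.float64(109.5)}
the job is handed in; nothing more can be done
None
```

The job is handed in, verdict not shown: the pot is on the large left ring, about 1 mm off centre and released, and the left knob is at the first dot (about 1.2 rad). The right knob was left off; the scene camera shows it unchanged, though the top view of it was unusable.

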